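# Level the desk riser and hold the spirit level down

### The arm

A 6-joint arm with a two-finger parallel gripper is mounted at the origin on the work surface. World frame = base frame: x ahead of the robot, y to its left, z up, the work surface at z = 0. Lengths are in m, angles in degrees, forces in N, time in s.
With the tool pointing down it reaches from about 0.275 to 0.825 m from the base axis. Payload 5.2 kg.
Tool frame: the origin (TCP) lies at the very end of the fingers, on their centre line; the grasp point (between the pads) lies 19 mm behind it (manip.hold_point_z is the distance from the TCP to the grasp point, in m); z points along the fingers, y is the line along which they close (so a half turn about z gives the same grasp; the last joint's range is limited). The gripper opens to 93 mm and grips with 3 to 60 N. Pads are 15 mm wide; open, the fingers measure 128 mm over their backs; the gripper's body (75 mm by 188 mm) begins 65 mm behind the grasp point.
Start: joints at [-85.302, 14.817, 87.949, -0, 77.235, -11.62], TCP at [0.155, -0.528, 0.219] pointing down, gripper open.
Joint ranges: [-179.93, 179.93], [-52.35, 119.4], [10.71, 147.94], [-69.91, 249.91], [12.55, 155.21], [-178.61, 178.61]. Speed limits (degrees/s): [147.25, 147.25, 180, 180, 180, 180].

### API

Orientations are given as [roll, pitch, yaw] about the fixed x, y, z axes, in that order (R = Rz(yaw) Ry(pitch) Rx(roll)).
In Python, from cell import status, cams, workorder, manip gives the robot as it stands.
- The arm moves only by the tool servo_tool, never from a script. Its argument "rows" is a list of rows, each an object of numbers: "x", "y", "z": the shift along the tool's x, y, z in units of 25 mm (1.0 is 25 mm); "rx", "ry", "rz": the turn, a rotation vector about the tool's x, y, z in units of 8 degrees (1.0 is 8 degrees); "gripper": the finger opening in mm, from 0 to 93. In form: [{"x": .., "y": .., "z": .., "rx": .., "ry": .., "rz": .., "gripper": ..}, ...]. A call has exactly 5 rows; each row is the pose to reach, as a shift and turn from the pose commanded when the call began, along the tool's axes at that moment; what a row does not reach only later rows make up. A row lasts 1/10 s, in which the tool goes at most 50 mm and 8.59 degrees, less where a joint would pass 70% of its speed; a pose out of reach is approached as far as the arm can. A call with a gripper value outside its range is refused whole. The fingers move at their own pace and stop on an object; "force" is the grip in N (left out, the last holds). Time passes only in rows, so rows that repeat a pose let the fingers close, or fill a call up. It gives the time, the measured TCP pose, the force, the opening and the grip force at its end, in the units of the state.
- status.get_state(): the state, without advancing time (a new reading comes with each control period).
- cams.get_image(name): name is "scene" or "top"; returns the picture (384x512x3 uint8, red, green, blue); there is no depth.
- cams.calibration(name): a dict with "mtx" (3x3 intrinsics, pixels), "dist_coeffs" ([k1, k2, p1, p2, k3] as OpenCV has them; the pictures are not rectified), "position" and "rotation" of the camera in the world. Camera axes: x right, y up, looking along -z (the intrinsics and any distortion apply to the point x, -y, -z); pixel columns grow to the right and rows downward; lengths in m; the calibration is good to about 2 mm. A picture is of the moment at which its call begins. calibration takes no time and is no camera call.
- workorder.sign_off(): hands the job in; it is judged then, once.
Trained networks look in the newest picture that a camera, given by its name, has taken for a name from the list of things; names that differ only in an ending like _2 or _b are one class to them, and where a whole thing is asked for, a point or a joint stands for the part that bears it (a point fixed in the world has none). Each returns a list of dicts, best first, with "confidence" (0 to 1); they miss things now and then, are a little off and sometimes report something else, mostly with a low value. They report only what shows in the picture. A call takes as long as a camera call. They do not tell look-alikes from the thing itself.
- cams.cut_out(camera, name): "mask" (384x512 bool, what is visible of it) and "uv" ([column, row] in pixels, amid what is visible of it).
The state is a dict: "time": time; "joint_positions": joint angles; "qvel": joint speeds; "joint_efforts": joint torques, N m; "tcp_pos": TCP position; "tcp_rot": TCP orientation; "ft_force": force on the tool from outside, world axes, zero at the start; "ft_torque": the same for the moment, N m; "finger_gap": finger opening in m; "gripper_force": force on a finger pad.
Only numpy, scipy, OpenCV 4.12 (cv2) and the standard library are available. Lean on these libraries where they do the work, as an engineer would, in place of code of your own. Each camera call takes 0.05 s, during which the arm holds its last target. There are 200 camera calls.

### The job

The riser shelf on the desk slopes down towards its adjustable foot. First lay the yellow spirit level flat on the shelf, along the shelf's length, and let go of it; then turn the orange foot knob until the bubble sits centred between the two black lines. Finish by pressing lightly on the level's black rubber pad so the level is held firmly on the shelf with the bubble still centred, and end there, still pressing (a light, steady push, not leaning on it); leave the other things on the desk where they are.

Things in the scene. Friction and masses are not known exactly. Their poses are not given: they have to be found in the camera images.
- shelf_spot (a point): Point on the riser shelf's top face where the level fits. Pale board 200 mm (x) by 340 (y) by 18, top 97 mm above the desk when level. Axes go with the board: y along its length towards the knob, x across, z out of its top. The board reaches 125 mm to -y, 215 mm to +y and 100 mm either way in x from here; the knob's axis is at y = +180 mm.
- shelf (a joint): Slope of the shelf, rad: 0 level, negative = knob end low; starts at -0.058 to -0.026. Its hinge runs across the shelf 18 mm below the top face, 105 mm to -y of shelf_spot. Only the foot knob moves it: 1 rad of clockwise turn (seen from above) adds 0.031 and lifts the knob about 9 mm. The knob turns up to 1.2 rad past level. A light press does not move it.
- knob_grip (a point): Grip point of the orange foot knob, on its axis, 31 mm above the shelf top. A wing 50 mm long (x), 16 thick (y), its top 13 mm above this point, on a hub 48 mm across and 8 high. Pinch its thickness from above. Axes turn with the knob. Stiff (0.15 N m), stays where left; clockwise from above raises the knob end. Needs 0.8 to 1.9 rad in all.
- level_mid (a point): Middle of the yellow spirit level's bar, 15 mm above its underside: 150 mm long (x), 40 wide (y), 30 high (z), about 0.3 kg, lying upright on the desk at the start. Green vial on top at the middle (68 mm long, up to 46 mm above the underside), rubber pad on top near the +x end. Grip across its width. It may point either way along the shelf.
- vial_mid (a point): Middle of the level's green vial, 36 mm above the underside and 9 mm to +y of the bar's middle line; axes as the level's. Two black lines 21 mm apart mark the centre.
- bubble_mid (a point): The white bubble (about 12 mm long as seen) in the vial. It runs along the level's x axis towards the higher end, about 5 mm per degree of slope, at most 18 mm, and takes about 1 s to settle. Centred when its x along the level equals that of vial_mid; in y it may stray a few mm.
- pad_top (a point): Middle of the top face of the level's black rubber push pad, 34 by 34 mm, 42 mm above the level's underside and 53 mm from its middle towards +x. It gives under the push by 1 mm per 2 N, up to 8 mm.
- coaster: Round wooden coaster, 94 mm across, 9 mm high, lying on the desk; origin under its centre. Leave alone.
- binder_clip: Blue binder clip, 32 by 50 mm with wire arms, 25 mm high; origin under its centre. Leave alone.
- tape_dispenser: Black tape dispenser, 55 by 150 mm, 82 mm high; origin under its centre. Leave alone.
- stapler: Red stapler, 36 by 140 mm, 50 mm high; origin under its centre. Leave alone.
Things that resemble listed ones, but are neither listed nor needed, are in the scene too. What is shaped like the part that bears level_mid but purple or turquoise is not meant.

How it is judged:
By the outcome, as a careful person would: the job done as asked, in the order asked, and still so for the second after the job is handed in, while the arm keeps its last pose, push and grip.
It also fails if it takes over 64 s, if anything falls off the work surface, if the arm or the gripper's body presses on something with over 40 N, if the wrist force passes 120 N, or if a joint passes its speed limit or range.

## Working session

There is one attempt and no reset: what is moved stays moved. The work goes in short steps, Python scripts to look and compute and a tool call to move; the robot and the scene stay as the last step left them, time stands still between calls to the robot, and variables do not carry over. Pictures are saved under pics/ and viewed, at most 10 in all, crops included, and the job is handed in when it is done.

Besides the shell and the picture viewer there is one more tool, called after "Emit:" by a JSON object that holds its "name" and its "arguments". servo_tool: Moves the arm, as the interface text tells. Its arguments: {"type":"object","properties":{"rows":{"type":"array","items":{"type":"object","properties":{"x":{"type":"number"},"y":{"type":"number"},"z":{"type":"number"},"rx":{"type":"number"},"ry":{"type":"number"},"rz":{"type":"number"},"gripper":{"type":"number"}}}},"force":{"type":"number"}},"required":["rows"]}

```bash
mkdir -p pics; ls; cat > h.py <<'E'
import numpy as np, cv2
from cell import status, cams, workorder, manip
def cal(n):
    c=cams.calibration(n); R=np.array(c['rotation'],float)
    if R.shape!=(3,3):
        from scipy.spatial.transform import Rotation as Ro
        R=Ro.from_euler('xyz',R,degrees=True).as_matrix()
    return np.array(c['mtx'],float),np.array(c['dist_coeffs'],float),np.array(c['position'],float),R
def proj(n,P):
    K,d,p,R=cal(n); q=(np.atleast_2d(P)-p)@R*[1,-1,-1]
    return cv2.projectPoints(q.reshape(-1,1,3),np.zeros(3),np.zeros(3),K,d)[0].reshape(-1,2)
def ray(n,uv):
    K,d,p,R=cal(n); u=cv2.undistortPoints(np.array(uv,float).reshape(-1,1,2),K,d).reshape(-1,2)
    return p,np.c_[u[:,0],-u[:,1],-np.ones(len(u))]@R.T
def atz(n,uv,z):
    p,v=ray(n,uv); return p+v*((z-p[2])/v[:,2])[:,None]
def save(n,f,box=None,s=1):
    im=cams.get_image(n)
    o=im if box is None else im[box[1]:box[3],box[0]:box[2]]
    cv2.imwrite('pics/'+f,cv2.resize(o[:,:,::-1],None,fx=s,fy=s,interpolation=cv2.INTER_CUBIC)); return im
E
python3 - <<'E'
from h import *
a=cams.get_image('scene');b=cams.get_image('top')
cv2.imwrite('pics/a.png',a[:,:,::-1]);cv2.imwrite('pics/b.png',b[:,:,::-1])
for n in('scene','top'):
    print(n,cams.calibration(n))
    for t in('level_mid','knob_grip','shelf','pad_top','vial_mid','bubble_mid','tape_dispenser','stapler','coaster','binder_clip'):
        print(t,[(np.round(d['uv']),round(d['confidence'],2),d['mask'].sum()) for d in cams.cut_out(n,t)][:4])
print(status.get_state())
E
```

```text
pics
scene {'mtx': array([[444.23330554,   0.        , 251.82229388],
       [  0.        , 444.23330554, 191.76233523],
       [  0.        ,   0.        ,   1.        ]]), 'dist_coeffs': array([-0.17268404,  0.        ,  0.        ,  0.        ,  0.        ]), 'position': array([1.20046092, 0.13170304, 1.20812503]), 'rotation': array([ 31.33664702,  -0.86441455, 104.19015118])}
level_mid [(array([192., 124.]), 0.72, np.int64(569)), (array([172., 169.]), 0.7, np.int64(629)), (array([246., 148.]), 0.68, np.int64(722))]
knob_grip [(array([330., 226.]), 0.52, np.int64(262))]
shelf [(array([286., 212.]), 0.7, np.int64(7312))]
pad_top [(array([170., 177.]), 0.46, np.int64(87)), (array([206., 129.]), 0.44, np.int64(99)), (array([260., 153.]), 0.44, np.int64(111))]
vial_mid [(array([245., 148.]), 0.82, np.int64(702)), (array([176., 171.]), 0.81, np.int64(647)), (array([193., 124.]), 0.74, np.int64(569))]
bubble_mid []
tape_dispenser [(array([204., 267.]), 0.67, np.int64(1215))]
stapler [(array([118., 195.]), 0.78, np.int64(651)), (array([161., 235.]), 0.47, np.int64(218))]
coaster [(array(
[... 1322 characters left out ...]
(216))]
{'time': 1.1, 'joint_positions': array([-8.53023591e+01,  1.48154024e+01,  8.79498151e+01,  5.17067811e-04,
        7.72359524e+01, -1.16174727e+01]), 'qvel': array([ 0.1059288 , -0.0326994 , -0.03124301,  0.03210248,  0.04017419,
       -0.00495644]), 'joint_efforts': array([ 3.82985440e-03, -4.37204611e+01, -2.84312278e+01,  7.22586969e-02,
        3.12892045e-02, -3.86838030e-05]), 'tcp_pos': array([ 0.15455028, -0.52782917,  0.21865926]), 'tcp_rot': array([-1.79998956e+02, -7.29538004e-04,  1.63149993e+01]), 'ft_force': array([-0.88540604, -1.05930937,  0.40723976]), 'ft_torque': array([0.00877161, 0.04862273, 0.03801973]), 'gripper_force': 0.0, 'finger_gap': 0.09282673279921902}
```

View pics/b.png

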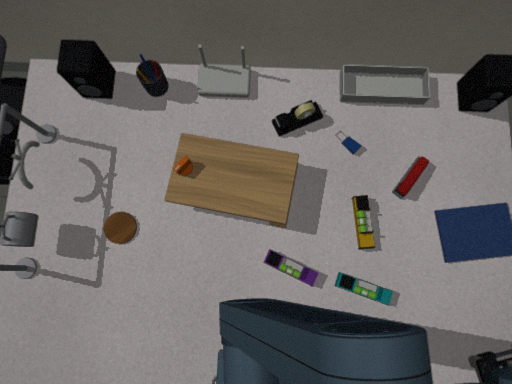

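View pics/a.png

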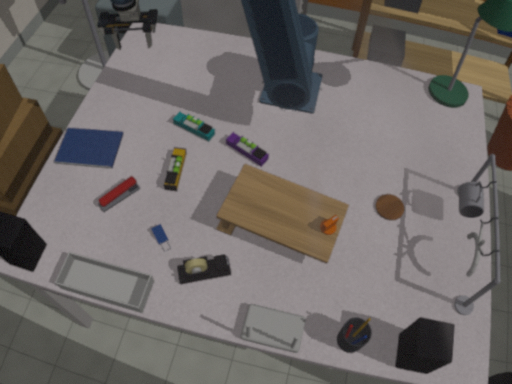

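```bash
python3 - <<'E'
from h import *
save('top','c.png',(160,125,400,305),3.3)
for n in('top','scene'):
    im=cams.get_image(n); m=max(cams.cut_out(n,'shelf'),key=lambda d:d['confidence'])['mask']
    c=max(cv2.findContours(m.astype('uint8'),0,2)[0],key=cv2.contourArea)
    print(n,'shelf',cv2.approxPolyDP(c,4,True).reshape(-1,2).tolist(), cv2.boxPoints(cv2.minAreaRect(c)).tolist())
    hsv=cv2.cvtColor(im,cv2.COLOR_RGB2HSV)
    for t in('level_mid','pad_top','knob_grip'):
        for d in cams.cut_out(n,t):
            mm=d['mask']; r=cv2.minAreaRect(cv2.findNonZero(mm.astype('uint8')))
            print(t,np.round(d['uv']),np.median(hsv[mm],0),np.round(r[0],1),np.round(r[1],1),round(r[2],1), np.round(atz(n,[d['uv']],{'level_mid':.02,'pad_top':.042,'knob_grip':.125}[t]),4))
E
```

```text
top shelf [[181, 135], [166, 201], [285, 223], [296, 153]] [[163.78067016601562, 201.4449920654297], [177.19815063476562, 130.5239715576172], [298.7658386230469, 153.5232696533203], [285.3483581542969, 224.4442901611328]]
level_mid [360. 285.] [ 87.  151.5  95.5] [362.9 288.2] [58.4 15.1] 19.6 [[ 0.2905 -0.2827  0.02  ]]
level_mid [362. 222.] [ 24. 175. 101.] [362.7 221.9] [54. 16.] 82.2 [[ 0.4646 -0.2928  0.02  ]]
level_mid [293. 269.] [136. 120.  95.] [290.3 267.5] [55.5 15.6] 25.9 [[ 0.3262 -0.0974  0.02  ]]
pad_top [273. 259.] [90. 72. 19.] [273.4 259.2] [11.6 11.6] 26.6 [[ 0.3513 -0.0391  0.042 ]]
pad_top [349. 280.] [86. 99. 20.] [346.2 281.8] [13.  12.6] 18.4 [[ 0.3018 -0.2479  0.042 ]]
pad_top [360. 205.] [53. 77. 19.] [362.  202.5] [11. 12.] 90.0 [[ 0.5122 -0.2809  0.042 ]]
knob_grip [184. 167.] [ 13.  228.5  95. ] [184. 167.] [15.6 18.4] 45.0 [[0.5821 0.2094 0.125 ]]
scene shelf [[243, 165], [217, 217], [328, 262], [347, 205]] [[215.20880126953125, 218.3401641845703], [239.54638671875, 159.3683624267578], [351.76641845703125, 205.68138122558594], [327.4288330078125, 264.6531982421875]]
level_mid [175. 169.] [ 22.  82. 105.] [174.9 168.6] [15.  43.9] 14.0 [[ 0.4734 -0.292   0.02  ]]
level_mid [246. 149.] [138.  78.  86.] [246.3 147.8] [46.4 17.6] 32.9 [[ 0.3391 -0.0862  0.02  ]]
level_mid [197. 124.] [ 90. 106.  85.] [193.9 125.2] [43.8 15.7] 26.6 [[ 0.277 -0.278  0.02 ]]
pad_top [257. 154.] [144.  27.  39.] [259.3 152.8] [8.5 9.2] 45.0 [[ 0.3635 -0.0431  0.042 ]]
knob_grip [329. 226.] [ 13. 199. 134.] [329.7 226.1] [14.6 19.4] 69.4 [[0.6114 0.2191 0.125 ]]
```

View pics/c.png

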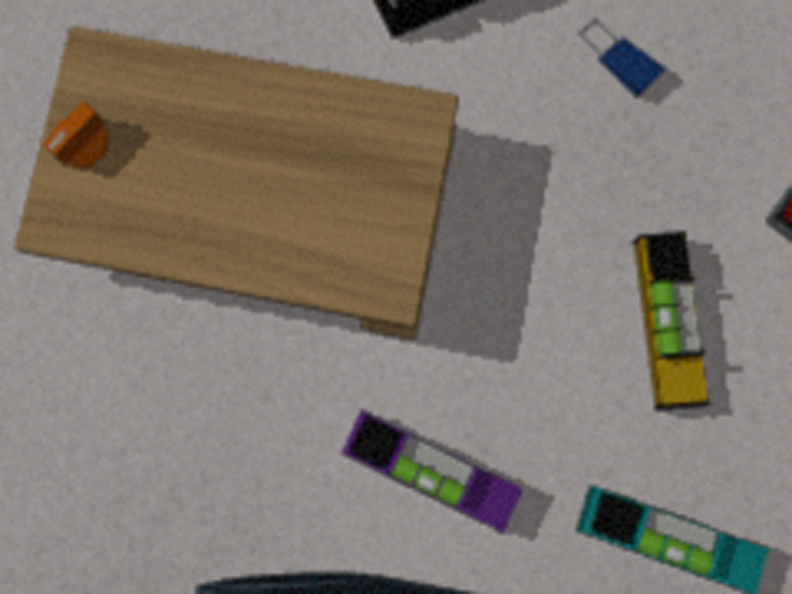

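```bash
python3 - <<'E'
from h import *
save('scene','d.png',(155,135,365,275),3.8)
E
```

```text
(no output)
```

View pics/d.png

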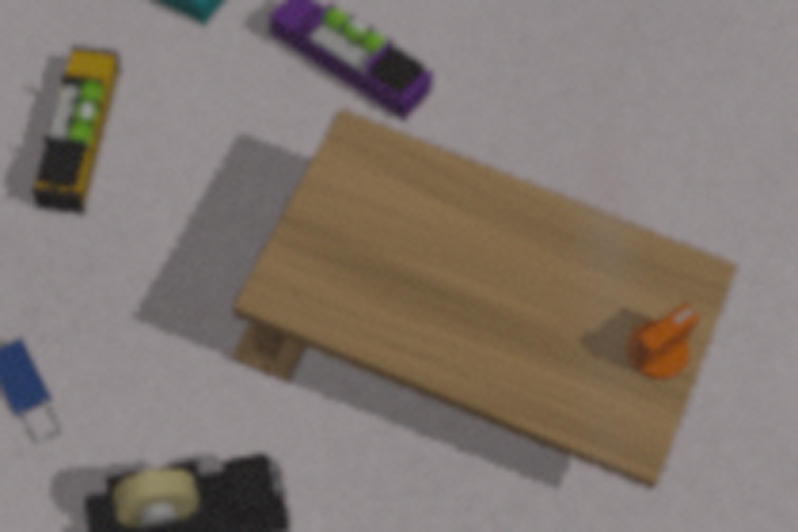

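```bash
cat > fit.py <<'E'
from h import *
from scipy.optimize import least_squares
T=lambda l:np.array([160,125])+np.array(l)/3.3
S=lambda l:np.array([155,135])+np.array(l)/3.8
def shelfT(q):  # returns function local(shelf_spot frame)->world ; q=x,y,yaw,slope at shelf_spot level pose
    x,y,w,s=q
    def f(P):
        P=np.atleast_2d(P).astype(float); h=np.array([0,-.105,-.018]); P=P-h
        c,d=np.cos(s),np.sin(s); P=np.c_[P[:,0],c*P[:,1]-d*P[:,2],d*P[:,1]+c*P[:,2]]+h
        c,d=np.cos(w),np.sin(w)
        return np.c_[x+c*P[:,0]-d*P[:,1],y+d*P[:,0]+c*P[:,1],.097+P[:,2]]
    return f
def lev(q):
    x,y,w=q; c,d=np.cos(w),np.sin(w)
    return lambda P:np.array([[x+c*a-d*b,y+d*a+c*b,z] for a,b,z in P])
if __name__=='__main__':
    C=[(-.1,-.125,0),(.1,-.125,0),(.1,.215,0),(-.1,.215,0)]
    t=T([(411,323),(456,96),(72,28),(16,248)]);s=S([(342,110),(237,306),(655,478),(735,264)])
    g=lambda q:np.r_[(proj('top',shelfT(q)(C))-t).ravel(),(proj('scene',shelfT(q)(C))-s).ravel()]
    r=least_squares(g,[.5,.03,-.2,-.04]);q=r.x
    print('shelf',q,np.round(r.fun.reshape(-1,2),1).tolist())
    f=shelfT(q); print('spot',f([0,0,0]),'knob grip',f([0,.18,.031]))
    L=[(.053,0,.042),(0,.009,.044),(.070,.017,.042),(.070,-.017,.042),(.036,-.017,.042),(.036,.017,.042)]
    t=T([(668,257),(665,318),(645,237),(685,232),(692,277),(652,283)]);s=S([(62,158),(88,111)])
    g=lambda q:np.r_[(proj('top',lev(q)(L))-t).ravel(),(proj('scene',lev(q)(L[:2]))-s).ravel()]
    r=least_squares(g,[.46,-.29,0.]);print('level',r.x,np.degrees(r.x[2]),np.round(r.fun.reshape(-1,2),1).tolist())
    K=f([0,.18,.044]); 
    kt=(proj('top',K)[0]-[160,125])*3.3; ks=(proj('scene',K)[0]-[155,135])*3.8; print('knobtop crop px',kt,ks)
    for n,p in(('top',T([(62,140)])),('scene',S([(683,316)]))):
        v=atz(n,p,K[0,2])-K; print(n,'stripe dir',v, np.degrees(np.arctan2(v[0,1],v[0,0])))
    for n,p in(('top',T([(47,142),(86,104)])),('scene',S([(638,342),(687,304)]))):
        v=atz(n,p,K[0,2]); v=v[1]-v[0]; print('edge dir',np.degrees(np.arctan2(v[1],v[0])),np.linalg.norm(v))
E
python3 fit.py
```

```text
shelf [ 0.56177938  0.03969219 -0.15712534 -0.07453883] [[0.4, 0.6], [-0.1, -1.3], [-1.3, -0.3], [-1.3, 0.7], [-0.9, -2.1], [-1.6, -0.8], [0.2, 1.6], [0.1, 0.2]]
spot [[0.56194351 0.04072817 0.08913069]] knob grip [[0.59039288 0.22029725 0.10664004]]
level [ 0.46513791 -0.29263455  0.09755149] 5.589288419648624 [[-0.2, -0.1], [-0.3, 0.1], [0.1, 0.5], [-0.1, 1.3], [-0.9, -0.6], [-0.7, -1.7], [-1.0, -0.2], [-1.2, -1.5]]
knobtop crop px [ 65.77975244 129.39490756] [668.1010607  327.08221796]
top stripe dir [[-9.03777566e-03  2.37660976e-03 -4.16333634e-17]] 165.26682680080526
scene stripe dir [[-1.18768397e-02  9.31745546e-03 -4.16333634e-17]] 141.88559273960675
edge dir -41.34744475381788 0.04436450736754551
edge dir 143.06805453367423 0.050349082551863406
```

```bash
cat >> h.py <<'E'
from scipy.spatial.transform import Rotation as Ro
def Rt(yaw,s=0):
    a=np.radians(yaw); x=np.array([np.cos(a)*np.cos(s),np.sin(a)*np.cos(s),np.sin(s)]); y=np.array([np.sin(a),-np.cos(a),0])
    return np.c_[x,y,np.cross(x,y)]
def rel(pos,yaw,s=0,p0=None,R0=None):
    st=status.get_state(); 
    if p0 is None:p0=st['tcp_pos']
    if R0 is None:R0=Ro.from_euler('xyz',st['tcp_rot'],degrees=True).as_matrix()
    d=R0.T@(np.array(pos)-p0)/.025; w=np.degrees(Ro.from_matrix(R0.T@Rt(yaw,s)).as_rotvec())/8
    print('rel xyz',np.round(d,2),'rot',np.round(w,2),'t',round(st['time'],2))
E
python3 - <<'E'
from h import *
rel([.465,-.293,.12],5.6)
import fit
from fit import *
C=[(-.1,-.125,0),(.1,-.125,0),(.1,.215,0),(-.1,.215,0)]
t=T([(411,323),(456,96),(72,28),(16,248)]);s=S([(342,110),(237,306),(655,478),(735,264)])
for sl in(-.04,-.055):
    g=lambda q:np.r_[(proj('top',shelfT([*q,sl])(C))-t).ravel(),(proj('scene',shelfT([*q,sl])(C))-s).ravel()]
    r=least_squares(g,[.5,.03,-.2]); f=shelfT([*r.x,sl]); print(sl,r.x,r.cost,f([0,0,0]),f([0,.18,.031]))
E
```

```text
rel xyz [14.56 -5.53  3.95] rot [0.   0.   1.34] t 1.7
-0.04 [ 0.56216588  0.03913331 -0.16012566] 13.267510823837757 [[0.56226726 0.039761   0.09278672]] [[0.59114156 0.21853998 0.11656384]]
-0.055 [ 0.56199478  0.03935673 -0.15882774] 10.089748472424821 [[0.56212617 0.040177   0.09120069]] [[0.5908216  0.21932535 0.11225881]]
```

Emit:
{"name": "servo_tool", "arguments": {"rows": [{"x":2.9,"y":-1.1,"z":0.8,"rz":0.5,"gripper":93},{"x":4.6,"y":-1.75,"z":1.25,"rz":1.34,"gripper":93},{"x":6.4,"y":-2.4,"z":1.7,"rz":1.34,"gripper":93},{"x":8.2,"y":-3.1,"z":2.2,"rz":1.34,"gripper":93},{"x":10,"y":-3.8,"z":2.7,"rz":1.34,"gripper":93}]}}

```text
schema error: expected keys x, y, z, rx, ry, rz, gripper
```

```bash
python3 -c "
from h import *
rel([.465,-.293,.12],5.6)"
```

```text
rel xyz [14.56 -5.53  3.95] rot [0.   0.   1.34] t 1.7
```

Emit:
{"name": "servo_tool", "arguments": {"rows": [{"x":2.9,"y":-1.1,"z":0.8,"rx":0,"ry":0,"rz":0.5,"gripper":93},{"x":4.6,"y":-1.75,"z":1.25,"rx":0,"ry":0,"rz":1.34,"gripper":93},{"x":6.4,"y":-2.4,"z":1.7,"rx":0,"ry":0,"rz":1.34,"gripper":93},{"x":8.2,"y":-3.1,"z":2.2,"rx":0,"ry":0,"rz":1.34,"gripper":93},{"x":10,"y":-3.8,"z":2.7,"rx":0,"ry":0,"rz":1.34,"gripper":93}]}}

```text
time: 2.2
tcp_pos: [0.3493, -0.3805, 0.1574]
tcp_rot: [180.0, -0.0, 5.6]
ft_force: [1.0, -1.9, 0.6]
finger_gap: 0.0933
gripper_force: 0.0
```

```bash
python3 -c "
from h import *
rel([.465,-.293,.12],5.6)"
```

```text
rel xyz [ 4.95 -3.04  1.49] rot [ 0.01 -0.   -0.  ] t 2.2
```

Emit:
{"name": "servo_tool", "arguments": {"rows": [{"x":1.7,"y":-1.0,"z":0.5,"rx":0,"ry":0,"rz":0,"gripper":93},{"x":3.4,"y":-2.0,"z":1.0,"rx":0,"ry":0,"rz":0,"gripper":93},{"x":4.85,"y":-3.0,"z":1.45,"rx":0,"ry":0,"rz":0,"gripper":93},{"x":4.85,"y":-3.0,"z":1.45,"rx":0,"ry":0,"rz":0,"gripper":93},{"x":4.85,"y":-3.0,"z":1.45,"rx":0,"ry":0,"rz":0,"gripper":93}]}}

```text
time: 2.7
tcp_pos: [0.4617, -0.2942, 0.1209]
tcp_rot: [-180.0, 0.0, 5.8]
ft_force: [-0.1, -0.0, 0.8]
finger_gap: 0.0931
gripper_force: 0.0
```

```bash
python3 - <<'E'
from h import *
rel([.465,-.293,.004],5.6)
save('top','e.png',(315,180,415,280),6)
t=status.get_state(); print(t['tcp_pos'],t['joint_positions'])
print((proj('top',[t['tcp_pos']])-[315,180])*6)
E
```

```text
rel xyz [ 0.14 -0.03  4.68] rot [-0.    0.01  0.02] t 2.7
[ 0.46118799 -0.29522197  0.12134187] [-4.42779556e+01  1.94240459e+01  9.60431197e+01 -3.35248306e-02
  6.45406267e+01  4.00694073e+01]
[[347.62263888 234.75295147]]
```

View pics/e.png

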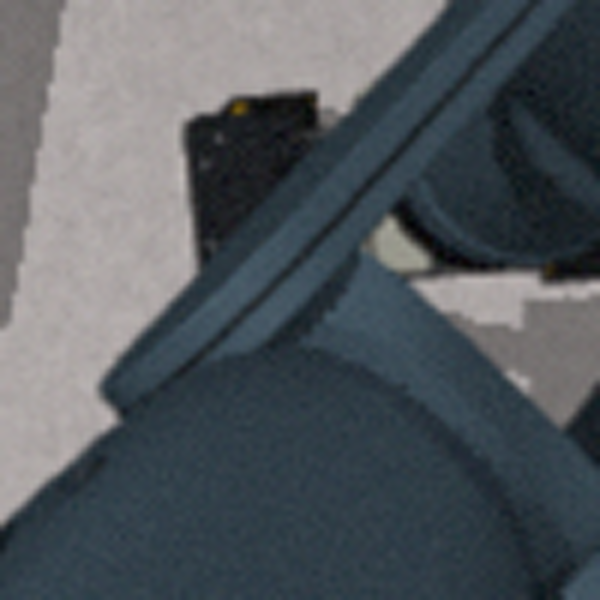

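Emit:
{"name": "servo_tool", "arguments": {"rows": [{"x":0.1,"y":0,"z":1.5,"rx":0,"ry":0,"rz":0,"gripper":93},{"x":0.1,"y":0,"z":3.0,"rx":0,"ry":0,"rz":0,"gripper":93},{"x":0.1,"y":0,"z":4.2,"rx":0,"ry":0,"rz":0,"gripper":80},{"x":0.1,"y":0,"z":4.6,"rx":0,"ry":0,"rz":0,"gripper":70},{"x":0.1,"y":0,"z":4.6,"rx":0,"ry":0,"rz":0,"gripper":60}]}}

```text
time: 3.25
tcp_pos: [0.4623, -0.2956, 0.0056]
tcp_rot: [-179.9, 0.1, 5.5]
ft_force: [-0.0, -0.3, 0.2]
finger_gap: 0.0735
gripper_force: 0.0
```

Emit:
{"name": "servo_tool", "arguments": {"rows": [{"x":0,"y":0,"z":0,"rx":0,"ry":0,"rz":0,"gripper":30},{"x":0,"y":0,"z":0,"rx":0,"ry":0,"rz":0,"gripper":30},{"x":0,"y":0,"z":0,"rx":0,"ry":0,"rz":0,"gripper":30},{"x":0,"y":0,"z":0,"rx":0,"ry":0,"rz":0,"gripper":30},{"x":0,"y":0,"z":0,"rx":0,"ry":0,"rz":0,"gripper":30}], "force": 25}}

```text
time: 3.75
tcp_pos: [0.4642, -0.2949, 0.0073]
tcp_rot: [180.0, -0.0, 5.6]
ft_force: [-0.7, 2.2, 6.7]
finger_gap: 0.0398
gripper_force: 24.9
```

Emit:
{"name": "servo_tool", "arguments": {"rows": [{"x":0,"y":0,"z":-1.0,"rx":0,"ry":0,"rz":0,"gripper":30},{"x":0,"y":0,"z":-3.0,"rx":0,"ry":0,"rz":0,"gripper":30},{"x":0,"y":0,"z":-5.0,"rx":0,"ry":0,"rz":0,"gripper":30},{"x":0,"y":0,"z":-7.0,"rx":0,"ry":0,"rz":0,"gripper":30},{"x":0,"y":0,"z":-7.2,"rx":0,"ry":0,"rz":0,"gripper":30}]}}

```text
time: 4.25
tcp_pos: [0.4666, -0.2974, 0.1932]
tcp_rot: [179.5, -0.5, 5.6]
ft_force: [0.6, -0.7, -3.0]
finger_gap: 0.0398
gripper_force: 24.9
```

```bash
python3 - <<'E'
from h import *
rel([.562,.040,.16],80.9,-.05)
print(status.get_state()['finger_gap'])
E
```

```text
rel xyz [  5.11 -13.07   1.25] rot [-0.14 -0.31 -9.41] t 4.25
0.03981214209433156
```

Emit:
{"name": "servo_tool", "arguments": {"rows": [{"x":0.5,"y":-1.3,"z":0,"rx":0,"ry":0,"rz":-1.0,"gripper":30},{"x":1.1,"y":-2.8,"z":0,"rx":0,"ry":0,"rz":-2.0,"gripper":30},{"x":1.7,"y":-4.3,"z":0,"rx":0,"ry":0,"rz":-3.0,"gripper":30},{"x":2.3,"y":-5.8,"z":0,"rx":0,"ry":0,"rz":-4.0,"gripper":30},{"x":2.9,"y":-7.3,"z":0,"rx":0,"ry":0,"rz":-5.0,"gripper":30}]}}

```text
time: 4.75
tcp_pos: [0.5173, -0.1043, 0.1847]
tcp_rot: [-179.9, 0.1, 45.9]
ft_force: [0.3, -0.4, -2.2]
finger_gap: 0.0401
gripper_force: 24.9
```

```bash
python3 - <<'E'
from h import *
rel([.562,.040,.16],80.9,-.05)
E
```

```text
rel xyz [ 5.39 -2.73  0.99] rot [-0.13 -0.35 -4.37] t 4.75
```

Emit:
{"name": "servo_tool", "arguments": {"rows": [{"x":1.2,"y":-0.6,"z":0.2,"rx":0,"ry":-0.1,"rz":-1.0,"gripper":30},{"x":2.6,"y":-1.3,"z":0.4,"rx":-0.05,"ry":-0.2,"rz":-2.0,"gripper":30},{"x":4.0,"y":-2.0,"z":0.6,"rx":-0.1,"ry":-0.35,"rz":-3.0,"gripper":30},{"x":5.2,"y":-2.7,"z":0.8,"rx":-0.13,"ry":-0.35,"rz":-4.2,"gripper":30},{"x":5.2,"y":-2.7,"z":0.9,"rx":-0.13,"ry":-0.35,"rz":-4.3,"gripper":30}]}}

```text
time: 5.25
tcp_pos: [0.56, 0.0387, 0.1614]
tcp_rot: [-179.9, 2.8, 80.6]
ft_force: [-0.1, -0.6, -3.7]
finger_gap: 0.0395
gripper_force: 24.9
```

Emit:
{"name": "servo_tool", "arguments": {"rows": [{"x":0,"y":0,"z":0,"rx":0,"ry":0,"rz":0,"gripper":30},{"x":0,"y":0,"z":0,"rx":0,"ry":0,"rz":0,"gripper":30},{"x":0,"y":0,"z":0,"rx":0,"ry":0,"rz":0,"gripper":30},{"x":0,"y":0,"z":0,"rx":0,"ry":0,"rz":0,"gripper":30},{"x":0,"y":0,"z":0,"rx":0,"ry":0,"rz":0,"gripper":30}]}}

```text
time: 5.75
tcp_pos: [0.5609, 0.0331, 0.164]
tcp_rot: [179.8, 2.9, 79.9]
ft_force: [-0.7, -0.5, -3.0]
finger_gap: 0.0398
gripper_force: 24.9
```

```bash
python3 - <<'E'
from h import *
print(np.mean([status.get_state()['tcp_pos'] for _ in range(3)],0))
rel([.562,.040,.100],80.9,-.05)
save('scene','f.png',(155,100,365,275),3.4)
for n in('level_mid','pad_top','vial_mid','bubble_mid'):print(n,[(d['uv'],d['confidence']) for d in cams.cut_out('scene',n)])
E
```

```text
[0.56089744 0.03313855 0.16398908]
rel xyz [ 0.41 -0.01  2.54] rot [ 0.02  0.01 -0.12] t 5.75
level_mid [([279.9, 191.6], 0.75), ([245.6, 145.8], 0.73), ([195.3, 125.9], 0.56)]
pad_top [([285.4, 192.7], 0.56), ([257.9, 152.4], 0.37)]
vial_mid [([282.2, 195.9], 0.82), ([193.1, 125.6], 0.82), ([243.6, 147.7], 0.61)]
bubble_mid []
```

View pics/f.png

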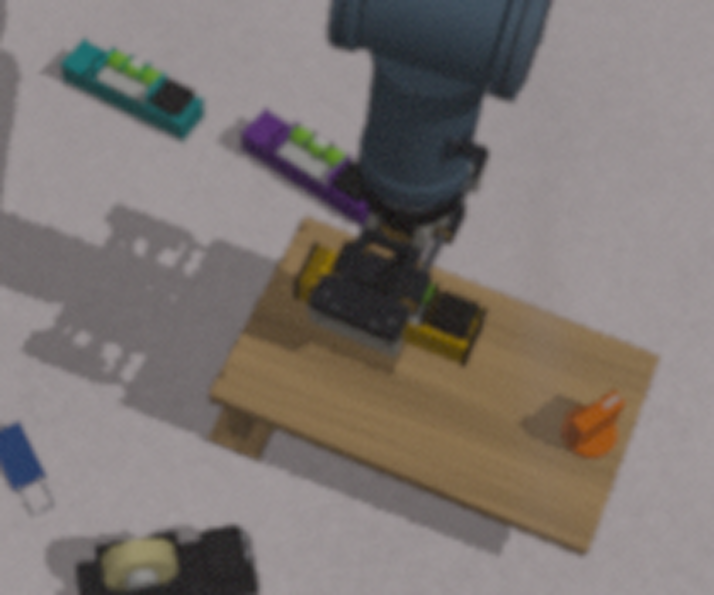

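Emit:
{"name": "servo_tool", "arguments": {"rows": [{"x":0.4,"y":0,"z":0.8,"rx":0,"ry":0,"rz":-0.12,"gripper":30},{"x":0.4,"y":0,"z":1.6,"rx":0,"ry":0,"rz":-0.12,"gripper":30},{"x":0.4,"y":0,"z":2.1,"rx":0,"ry":0,"rz":-0.12,"gripper":30},{"x":0.4,"y":0,"z":2.3,"rx":0,"ry":0,"rz":-0.12,"gripper":30},{"x":0.4,"y":0,"z":2.4,"rx":0,"ry":0,"rz":-0.12,"gripper":30}]}}

```text
time: 6.5
tcp_pos: [0.5622, 0.0405, 0.1031]
tcp_rot: [179.9, 2.9, 81.0]
ft_force: [-0.0, -0.3, -3.6]
finger_gap: 0.0404
gripper_force: 24.9
```

Emit:
{"name": "servo_tool", "arguments": {"rows": [{"x":0,"y":0,"z":0.04,"rx":0,"ry":0,"rz":0,"gripper":30},{"x":0,"y":0,"z":0.08,"rx":0,"ry":0,"rz":0,"gripper":30},{"x":0,"y":0,"z":0.12,"rx":0,"ry":0,"rz":0,"gripper":30},{"x":0,"y":0,"z":0.12,"rx":0,"ry":0,"rz":0,"gripper":30},{"x":0,"y":0,"z":0.12,"rx":0,"ry":0,"rz":0,"gripper":30}]}}

```text
time: 7.0
tcp_pos: [0.5623, 0.0405, 0.1006]
tcp_rot: [179.9, 2.9, 81.0]
ft_force: [-0.1, -0.7, -3.5]
finger_gap: 0.0401
gripper_force: 24.9
```

Emit:
{"name": "servo_tool", "arguments": {"rows": [{"x":0,"y":0,"z":0.03,"rx":0,"ry":0,"rz":0,"gripper":30},{"x":0,"y":0,"z":0.06,"rx":0,"ry":0,"rz":0,"gripper":30},{"x":0,"y":0,"z":0.1,"rx":0,"ry":0,"rz":0,"gripper":30},{"x":0,"y":0,"z":0.1,"rx":0,"ry":0,"rz":0,"gripper":30},{"x":0,"y":0,"z":0.1,"rx":0,"ry":0,"rz":0,"gripper":30}]}}

```text
time: 7.5
tcp_pos: [0.5624, 0.0403, 0.0995]
tcp_rot: [179.8, 2.9, 81.0]
ft_force: [-3.9, -0.3, 7.9]
finger_gap: 0.04
gripper_force: 24.9
```

Emit:
{"name": "servo_tool", "arguments": {"rows": [{"x":0,"y":0,"z":-0.03,"rx":0,"ry":0,"rz":0,"gripper":45},{"x":0,"y":0,"z":-0.03,"rx":0,"ry":0,"rz":0,"gripper":60},{"x":0,"y":0,"z":-0.03,"rx":0,"ry":0,"rz":0,"gripper":70},{"x":0,"y":0,"z":-0.03,"rx":0,"ry":0,"rz":0,"gripper":70},{"x":0,"y":0,"z":-0.03,"rx":0,"ry":0,"rz":0,"gripper":70}]}}

```text
time: 8.0
tcp_pos: [0.5622, 0.0404, 0.0985]
tcp_rot: [179.9, 2.9, 81.0]
ft_force: [-0.1, 0.5, -0.0]
finger_gap: 0.069
gripper_force: 0.0
```

Emit:
{"name": "servo_tool", "arguments": {"rows": [{"x":0,"y":0,"z":-0.5,"rx":0,"ry":0,"rz":0,"gripper":80},{"x":0,"y":0,"z":-1.5,"rx":0,"ry":0,"rz":0,"gripper":80},{"x":0,"y":0,"z":-2.5,"rx":0,"ry":0,"rz":0,"gripper":80},{"x":0,"y":0,"z":-4.0,"rx":0,"ry":0,"rz":0,"gripper":80},{"x":0,"y":0,"z":-4.5,"rx":0,"ry":0,"rz":0,"gripper":80}]}}

```text
time: 8.5
tcp_pos: [0.5649, 0.0462, 0.2158]
tcp_rot: [179.5, 2.9, 81.0]
ft_force: [0.6, -0.4, 0.1]
finger_gap: 0.0801
gripper_force: 0.0
```

```bash
python3 - <<'E'
from h import *
rel([.591,.219,.19],140)
print(status.get_state()['joint_positions'])
E
```

```text
rel xyz [ 7.03 -0.06  0.68] rot [-0.13  0.36 -7.38] t 8.5
[-4.66270932 16.82020103 85.69681277 -3.01197281 77.20536435  5.02627087]
```

Emit:
{"name": "servo_tool", "arguments": {"rows": [{"x":1.2,"y":0,"z":-0.2,"rx":0,"ry":0.1,"rz":-1.0,"gripper":60},{"x":2.5,"y":0,"z":0,"rx":0,"ry":0.2,"rz":-2.0,"gripper":60},{"x":3.8,"y":0,"z":0,"rx":-0.05,"ry":0.36,"rz":-3.0,"gripper":60},{"x":5.2,"y":0,"z":0,"rx":-0.1,"ry":0.36,"rz":-4.0,"gripper":60},{"x":6.5,"y":0,"z":0,"rx":-0.13,"ry":0.36,"rz":-5.0,"gripper":60}]}}

```text
time: 9.0
tcp_pos: [0.5883, 0.2076, 0.2024]
tcp_rot: [179.9, 0.0, 121.3]
ft_force: [1.0, -0.5, -0.2]
finger_gap: 0.0598
gripper_force: 0.0
```

```bash
python3 - <<'E'
from h import *
rel([.591,.219,.19],140)
im=save('top','g.png',(155,115,315,235),5)
for n in('level_mid','pad_top','vial_mid','bubble_mid'):print(n,[(d['uv'],d['confidence']) for d in cams.cut_out('top',n)])
E
```

```text
rel xyz [0.33 0.33 0.5 ] rot [ 0.01  0.   -2.34] t 9.0
level_mid [([363.5, 288.0], 0.82), ([243.1, 177.4], 0.6)]
pad_top [([225.3, 172.1], 0.71), ([274.3, 256.4], 0.65), ([345.3, 281.3], 0.43)]
vial_mid [([247.5, 179.6], 0.96), ([364.1, 288.2], 0.84), ([292.6, 265.2], 0.82)]
bubble_mid []
```

View pics/g.png

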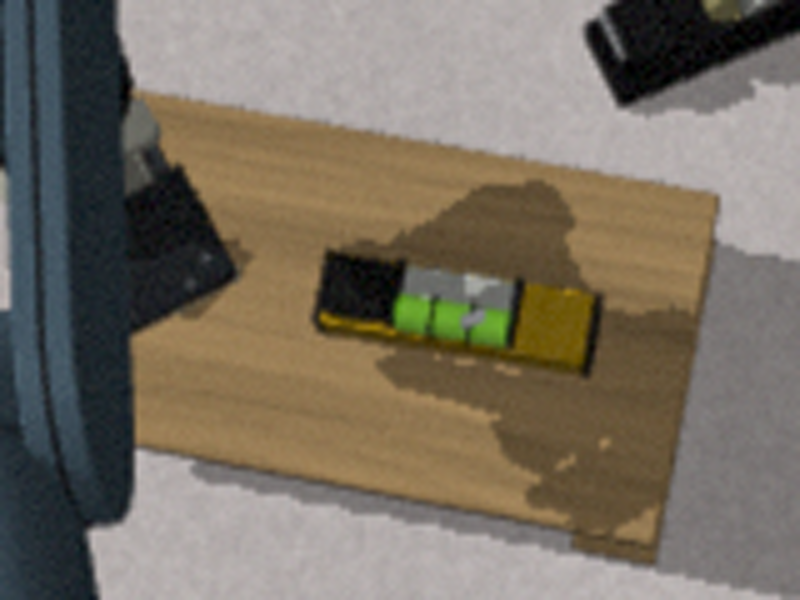

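Emit:
{"name": "servo_tool", "arguments": {"rows": [{"x":0.2,"y":0.2,"z":0.3,"rx":0,"ry":0,"rz":-1.0,"gripper":60},{"x":0.3,"y":0.3,"z":0.5,"rx":0,"ry":0,"rz":-2.0,"gripper":60},{"x":0.3,"y":0.3,"z":0.5,"rx":0,"ry":0,"rz":-2.34,"gripper":60},{"x":0.3,"y":0.3,"z":1.0,"rx":0,"ry":0,"rz":-2.34,"gripper":60},{"x":0.3,"y":0.3,"z":1.5,"rx":0,"ry":0,"rz":-2.34,"gripper":60}]}}

```text
time: 9.75
tcp_pos: [0.5912, 0.2156, 0.1647]
tcp_rot: [179.9, 0.1, 139.5]
ft_force: [-0.6, -0.0, 0.6]
finger_gap: 0.0602
gripper_force: 0.0
```

```bash
python3 - <<'E'
from h import *
rel([.591,.219,.097],140)
im=save('scene','i.png',(255,165,375,285),5)
print((proj('scene',[status.get_state()['tcp_pos']])-[255,165])*5)
E
```

```text
rel xyz [0.1  0.09 2.71] rot [ 0.02  0.01 -0.06] t 9.75
[[381.9658857  240.51951748]]
```

View pics/i.png

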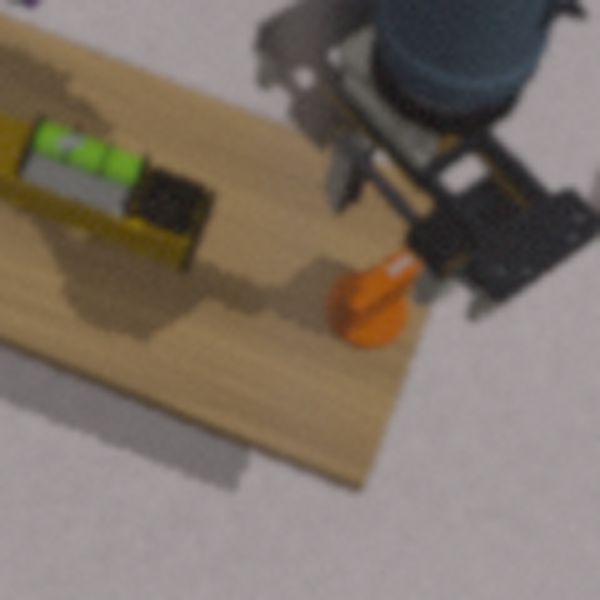

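Emit:
{"name": "servo_tool", "arguments": {"rows": [{"x":0.1,"y":0.1,"z":0.8,"rx":0,"ry":0,"rz":0,"gripper":60},{"x":0.1,"y":0.1,"z":1.6,"rx":0,"ry":0,"rz":0,"gripper":60},{"x":0.1,"y":0.1,"z":2.2,"rx":0,"ry":0,"rz":0,"gripper":60},{"x":0.1,"y":0.1,"z":2.6,"rx":0,"ry":0,"rz":0,"gripper":50},{"x":0.1,"y":0.1,"z":2.65,"rx":0,"ry":0,"rz":0,"gripper":40}]}}

```text
time: 10.3
tcp_pos: [0.5897, 0.2198, 0.097]
tcp_rot: [-180.0, -0.1, 139.6]
ft_force: [-0.5, 0.6, -0.5]
finger_gap: 0.0482
gripper_force: 0.0
```

Emit:
{"name": "servo_tool", "arguments": {"rows": [{"x":0,"y":0,"z":0,"rx":0,"ry":0,"rz":0,"gripper":25},{"x":0,"y":0,"z":0,"rx":0,"ry":0,"rz":0,"gripper":8},{"x":0,"y":0,"z":0,"rx":0,"ry":0,"rz":0,"gripper":8},{"x":0,"y":0,"z":0,"rx":0,"ry":0,"rz":0,"gripper":8},{"x":0,"y":0,"z":0,"rx":0,"ry":0,"rz":0,"gripper":8}], "force": 15}}

```text
time: 10.8
tcp_pos: [0.5898, 0.2185, 0.0997]
tcp_rot: [-179.9, 0.1, 139.7]
ft_force: [-3.9, -5.2, 5.2]
finger_gap: 0.0163
gripper_force: 15.1
```

```bash
cat > bub.py <<'E'
from h import *
def bub(dbg=False):
    im=cams.get_image('scene').astype(float); hsv=cv2.cvtColor(im.astype('uint8'),cv2.COLOR_RGB2HSV)
    m=((hsv[...,0]>40)&(hsv[...,0]<75)&(hsv[...,1]>110)&(hsv[...,2]>60)).astype('uint8')
    m[:,:250]=0; m[:165]=0; m[230:]=0   # only the level on the shelf
    # level's axis along the shelf y in the world
    a=np.radians(81); ax=np.array([np.cos(a),np.sin(a),0])
    pts=cv2.findNonZero(m).reshape(-1,2).astype(float); W=atz('scene',pts,.137)
    s=W@ax; c=np.cross([0,0,1],ax); tr=W@c
    print('green n',len(s),'s range',s.min(),s.max(),'t',tr.min(),tr.max())
    mid=np.median(tr); g=np.arange(s.min()-.006,s.max()+.006,.001)
    P=0
    for dt in np.linspace(-.005,.005,5):
        pts3=np.array([ax*x+c*(mid+dt) for x in g])+[0,0,.137]; uv=proj('scene',pts3).astype('float32')
        P=P+np.array([cv2.remap(im[...,k].astype('float32'),uv[:,0],uv[:,1],cv2.INTER_LINEAR).ravel() for k in range(3)]).T/5
    return g,P
if __name__=='__main__':
    g,P=bub(); print(status.get_state()['tcp_pos'],status.get_state()['finger_gap'])
    for i in range(0,len(g),2): print(round(g[i]*1000),np.round(P[i]).astype(int).tolist())
E
python3 bub.py
```

```text
green n 103 s range 0.10123691498381501 0.16497614355338203 t -0.5567417052561133 -0.5395579503296805
[0.58980254 0.21856314 0.09972097] 0.016904723618656605
95 [97, 78, 22]
97 [83, 69, 25]
99 [70, 70, 28]
101 [68, 86, 30]
103 [77, 109, 32]
105 [88, 127, 35]
107 [94, 135, 39]
109 [97, 138, 44]
111 [97, 136, 50]
113 [100, 133, 62]
115 [103, 128, 77]
117 [105, 121, 87]
119 [102, 114, 89]
121 [99, 112, 84]
123 [97, 116, 77]
125 [97, 124, 67]
127 [97, 132, 56]
129 [97, 136, 48]
131 [98, 139, 43]
133 [98, 139, 42]
135 [97, 139, 41]
137 [96, 138, 42]
139 [92, 131, 41]
141 [84, 120, 38]
143 [81, 117, 36]
145 [85, 124, 36]
147 [91, 132, 37]
149 [96, 137, 39]
151 [97, 139, 39]
153 [97, 139, 40]
155 [97, 140, 40]
157 [96, 138, 40]
159 [92, 132, 40]
161 [81, 115, 36]
163 [65, 89, 32]
165 [53, 62, 29]
167 [49, 47, 26]
169 [48, 41, 26]
```

Emit:
{"name": "servo_tool", "arguments": {"rows": [{"x":0,"y":0,"z":0,"rx":0,"ry":0,"rz":0.5,"gripper":5},{"x":0,"y":0,"z":-0.06,"rx":0,"ry":0,"rz":1.2,"gripper":5},{"x":0,"y":0,"z":-0.1,"rx":0,"ry":0,"rz":2.0,"gripper":5},{"x":0,"y":0,"z":-0.15,"rx":0,"ry":0,"rz":3.0,"gripper":5},{"x":0,"y":0,"z":-0.2,"rx":0,"ry":0,"rz":4.0,"gripper":5}], "force": 45}}

```text
time: 11.35
tcp_pos: [0.5897, 0.218, 0.1046]
tcp_rot: [-179.9, 0.2, 107.4]
ft_force: [-3.8, -8.6, 5.6]
finger_gap: 0.0159
gripper_force: 44.9
```

```bash
cat >> bub.py <<'E'
def off():
    g,P=bub(); G=P[:,1]; B=P[:,2]-P[:,1]*.28
    h=(np.median(np.sort(G)[-20:])+45)/2; k=np.where(G>h)[0]; mid=(g[k[0]]+g[k[-1]])/2
    w=np.clip(B-8,0,None)*((g>g[k[0]]+.004)&(g<g[k[-1]]-.004)); b=(w*g).sum()/w.sum()
    print('mid',mid*1e3,'bub',b*1e3,'off mm',(b-mid)*1e3,'turn deg',np.degrees(-(b-mid)*1e3/5*np.pi/180/.031))
    st=status.get_state(); print(st['time'],st['tcp_pos'],st['tcp_rot'],st['finger_gap'],st['ft_force'])
E
python3 -c "
from bub import *
off()"
```

```text
green n 110 s range 0.09996638320777387 0.16285785684549553 t -0.5556166535482754 -0.5373848329776557
mid 130.9663832077739 bub 120.21790669898672 off mm -10.748476508787173 turn deg 69.34500973411079
11.4 [0.58965963 0.21797104 0.10478089] [-1.79924134e+02  1.78474572e-01  1.06965776e+02] 0.015921245430366236 [-4.73967217 -6.97548924  6.69470874]
```

Emit:
{"name": "servo_tool", "arguments": {"rows": [{"x":0,"y":0,"z":-0.05,"rx":0,"ry":0,"rz":0.9,"gripper":5},{"x":0,"y":0,"z":-0.1,"rx":0,"ry":0,"rz":1.8,"gripper":5},{"x":0,"y":0,"z":-0.15,"rx":0,"ry":0,"rz":2.7,"gripper":5},{"x":0,"y":0,"z":-0.2,"rx":0,"ry":0,"rz":3.6,"gripper":5},{"x":0,"y":0,"z":-0.22,"rx":0,"ry":0,"rz":4.0,"gripper":5}]}}

```text
time: 11.9
tcp_pos: [0.5896, 0.2175, 0.1096]
tcp_rot: [180.0, 0.2, 75.5]
ft_force: [-4.8, -9.4, 2.5]
finger_gap: 0.0157
gripper_force: 45.0
```

Emit:
{"name": "servo_tool", "arguments": {"rows": [{"x":0,"y":0,"z":0,"rx":0,"ry":0,"rz":0,"gripper":5},{"x":0,"y":0,"z":0,"rx":0,"ry":0,"rz":0,"gripper":5},{"x":0,"y":0,"z":0,"rx":0,"ry":0,"rz":0,"gripper":5},{"x":0,"y":0,"z":0,"rx":0,"ry":0,"rz":0,"gripper":5},{"x":0,"y":0,"z":0,"rx":0,"ry":0,"rz":0,"gripper":5}]}}

```text
time: 12.4
tcp_pos: [0.5896, 0.2175, 0.1096]
tcp_rot: [180.0, 0.2, 75.7]
ft_force: [-4.6, -10.0, 2.5]
finger_gap: 0.0157
gripper_force: 45.0
```

Emit:
{"name": "servo_tool", "arguments": {"rows": [{"x":0,"y":0,"z":0,"rx":0,"ry":0,"rz":0,"gripper":5},{"x":0,"y":0,"z":0,"rx":0,"ry":0,"rz":0,"gripper":5},{"x":0,"y":0,"z":0,"rx":0,"ry":0,"rz":0,"gripper":5},{"x":0,"y":0,"z":0,"rx":0,"ry":0,"rz":0,"gripper":5},{"x":0,"y":0,"z":0,"rx":0,"ry":0,"rz":0,"gripper":5}]}}

```text
time: 12.9
tcp_pos: [0.5896, 0.2175, 0.1096]
tcp_rot: [180.0, 0.2, 75.7]
ft_force: [-4.4, -9.7, 2.7]
finger_gap: 0.0154
gripper_force: 45.0
```

```bash
python3 -c "
from bub import *
off();off()"
```

```text
green n 113 s range 0.09864636881061595 0.16145688117865464 t -0.5551702089698891 -0.5368262322672821
mid 129.64636881061597 bub 125.33220729067149 off mm -4.314161519944487 turn deg 27.83330012867411
12.95 [0.58960647 0.21751972 0.10959033] [179.9952103    0.21030026  75.67252159] 0.01543664461610435 [ -4.58233694 -10.00545259   2.64698789]
green n 114 s range 0.09864636881061595 0.16145688117865464 t -0.5551702089698891 -0.5365919538128017
mid 129.64636881061597 bub 125.15403293222202 off mm -4.492335878393955 turn deg 28.98281211867068
13.0 [0.58961501 0.21752404 0.10960614] [179.99534252   0.20897151  75.67212305] 0.015647500277471135 [-3.81605114 -9.09324583  3.5209995 ]
```

Emit:
{"name": "servo_tool", "arguments": {"rows": [{"x":0,"y":0,"z":-0.05,"rx":0,"ry":0,"rz":0.9,"gripper":5},{"x":-0.02,"y":0,"z":-0.1,"rx":0,"ry":0,"rz":1.8,"gripper":5},{"x":-0.04,"y":0,"z":-0.15,"rx":0,"ry":0,"rz":2.6,"gripper":5},{"x":-0.05,"y":0,"z":-0.18,"rx":0,"ry":0,"rz":3.3,"gripper":5},{"x":-0.05,"y":0,"z":-0.18,"rx":0,"ry":0,"rz":3.5,"gripper":5}]}}

```text
time: 13.5
tcp_pos: [0.5896, 0.2169, 0.1139]
tcp_rot: [179.9, 0.1, 47.5]
ft_force: [-3.7, -7.9, 1.1]
finger_gap: 0.0157
gripper_force: 45.0
```

Emit:
{"name": "servo_tool", "arguments": {"rows": [{"x":0,"y":0,"z":0,"rx":0,"ry":0,"rz":0,"gripper":5},{"x":0,"y":0,"z":0,"rx":0,"ry":0,"rz":0,"gripper":5},{"x":0,"y":0,"z":0,"rx":0,"ry":0,"rz":0,"gripper":5},{"x":0,"y":0,"z":0,"rx":0,"ry":0,"rz":0,"gripper":5},{"x":0,"y":0,"z":0,"rx":0,"ry":0,"rz":0,"gripper":5}]}}

```text
time: 14.0
tcp_pos: [0.5895, 0.2169, 0.1139]
tcp_rot: [179.9, 0.1, 47.7]
ft_force: [-3.4, -7.7, 1.0]
finger_gap: 0.0155
gripper_force: 45.0
```

Emit:
{"name": "servo_tool", "arguments": {"rows": [{"x":0,"y":0,"z":0,"rx":0,"ry":0,"rz":0,"gripper":5},{"x":0,"y":0,"z":0,"rx":0,"ry":0,"rz":0,"gripper":5},{"x":0,"y":0,"z":0,"rx":0,"ry":0,"rz":0,"gripper":5},{"x":0,"y":0,"z":0,"rx":0,"ry":0,"rz":0,"gripper":5},{"x":0,"y":0,"z":0,"rx":0,"ry":0,"rz":0,"gripper":5}]}}

```text
time: 14.5
tcp_pos: [0.5895, 0.2169, 0.1139]
tcp_rot: [179.9, 0.1, 47.7]
ft_force: [-2.8, -7.7, 0.7]
finger_gap: 0.0158
gripper_force: 45.0
```

Emit:
{"name": "servo_tool", "arguments": {"rows": [{"x":0,"y":0,"z":0,"rx":0,"ry":0,"rz":0,"gripper":5},{"x":0,"y":0,"z":0,"rx":0,"ry":0,"rz":0,"gripper":5},{"x":0,"y":0,"z":0,"rx":0,"ry":0,"rz":0,"gripper":5},{"x":0,"y":0,"z":0,"rx":0,"ry":0,"rz":0,"gripper":5},{"x":0,"y":0,"z":0,"rx":0,"ry":0,"rz":0,"gripper":5}]}}

```text
time: 15.0
tcp_pos: [0.5895, 0.2169, 0.1139]
tcp_rot: [179.9, 0.1, 47.7]
ft_force: [-3.6, -7.5, 0.2]
finger_gap: 0.0153
gripper_force: 45.0
```

```bash
python3 -c "
from bub import *
off();g,P=bub()
for i in range(0,len(g),2): print(round(g[i]*1000),np.round(P[i]).astype(int).tolist())"
```

```text
green n 115 s range 0.09737234265361246 0.16027775361533622 t -0.5544002921103244 -0.5354546357785371
mid 128.37234265361246 bub 130.8320821269442 off mm 2.4597394733317235 turn deg -15.869286924720795
15.05 [0.58956494 0.21694094 0.11391984] [1.79912390e+02 1.13950631e-01 4.76807720e+01] 0.015383054897190053 [-3.98112637 -7.56579391  0.54048105]
green n 116 s range 0.09737234265361246 0.16027775361533622 t -0.5544002921103244 -0.5351126628565432
91 [97, 78, 27]
93 [83, 69, 29]
95 [69, 69, 30]
97 [64, 83, 27]
99 [74, 107, 29]
101 [86, 124, 35]
103 [92, 134, 39]
105 [95, 137, 40]
107 [96, 138, 41]
109 [97, 138, 42]
111 [96, 137, 42]
113 [92, 132, 40]
115 [84, 122, 37]
117 [78, 114, 34]
119 [80, 116, 37]
121 [87, 124, 41]
123 [93, 131, 48]
125 [98, 134, 54]
127 [99, 134, 58]
129 [100, 134, 60]
131 [100, 133, 61]
133 [97, 130, 59]
135 [90, 123, 53]
137 [81, 112, 44]
139 [76, 109, 37]
141 [82, 119, 36]
143 [89, 129, 38]
145 [93, 134, 40]
147 [95, 136, 41]
149 [96, 137, 43]
151 [96, 136, 41]
153 [93, 133, 41]
155 [87, 124, 38]
157 [74, 106, 36]
159 [59, 79, 32]
161 [48, 54, 29]
163 [44, 41, 25]
165 [44, 38, 25]
```

```bash
python3 - <<'E'
from h import *
a=cams.get_image('scene')[178:213,250:310]; b=cams.get_image('top')[160:195,215:275]
f=lambda x:cv2.resize(x[:,:,::-1],None,fx=8,fy=8,interpolation=cv2.INTER_CUBIC)
cv2.imwrite('pics/j.png',np.vstack([f(a),f(b)]))
E
```

```text
(no output)
```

View pics/j.png

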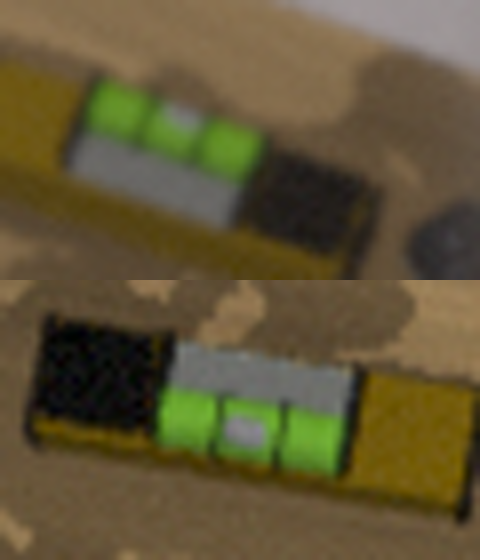

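```bash
cat > b2.py <<'E'
from h import *
R={'scene':(250,178,310,213),'top':(215,160,275,195)}
def meas(n,N=3):
    im=np.mean([cams.get_image(n) for _ in range(N)],0); x0,y0,x1,y1=R[n]
    ax=np.array([np.cos(np.radians(80.9)),np.sin(np.radians(80.9)),0]); c=np.cross([0,0,1],ax)
    # rectified patch (s along the level, t across) at vial-top height, 0.25 mm per pixel
    ctr=atz(n,[[ (x0+x1)/2,(y0+y1)/2]],.139)[0]
    ss,tt=np.meshgrid(np.arange(-.06,.06,.00025),np.arange(-.035,.035,.00025))
    P=ctr+ss[...,None]*ax+tt[...,None]*c
    uv=proj(n,P.reshape(-1,3)).astype('float32').reshape(*ss.shape,2)
    p=cv2.remap(im.astype('float32'),uv,None,cv2.INTER_CUBIC)
    r,g,b=p[...,0],p[...,1],p[...,2]
    m=((g-b>45)&(g-r>20)).astype('uint8'); k=max(cv2.findContours(m,0,2)[0],key=cv2.contourArea)
    M=cv2.morphologyEx(m,cv2.MORPH_CLOSE,np.ones((45,45)),borderType=cv2.BORDER_CONSTANT)
    ys,xs=np.where(M>0); t0,t1=np.percentile(ys,[3,97]); s0,s1=np.percentile(xs,[.5,99.5])
    box=np.zeros_like(M); box[int(t0)+4:int(t1)-3,int(s0)+20:int(s1)-19]=1
    w=np.clip(b-.45*g,0,None)*(g>100)*box; bs=(w*ss).sum()/w.sum(); bt=(w*tt).sum()/w.sum()
    # lines: dark dips in rows away from the bubble
    rows=[i for i in range(int(t0)+8,int(t1)-8)]; ww=w[rows].sum(1); rows=np.array(rows)[np.argsort(ww)[:len(rows)//3]]
    pr=g[rows].mean(0); s=ss[0]; mid=(s[int(s0)]+s[int(s1)])/2
    L=[]
    for q in(-.0105,.0105):
        z=np.where(abs(s-mid-q)<.005)[0]; v=np.clip(pr[z].max()-8-pr[z],0,None); L.append((v*s[z]).sum()/v.sum())
    print(n,'len',(s1-s0)*.25,'wid',(t1-t0)*.25,'ends mid',round(mid*1e3,2),'lines',np.round(np.array(L)*1e3,2),'bub',round(bs*1e3,2),'t',round((bt-(tt[int(t0),0]+tt[int(t1),0])/2)*1e3,1),'OFF lines',round((bs-np.mean(L))*1e3,2),'OFF ends',round((bs-mid)*1e3,2))
if __name__=='__main__': meas('top');meas('scene'); print(status.get_state()['time'])
E
python3 b2.py
```

```text
top len 61.25 wid 18.5 ends mid -2.37 lines [-12.67   8.36] bub -0.92 t 1.1 OFF lines 1.24 OFF ends 1.46
scene len 65.5 wid 18.5 ends mid -27.0 lines [-35.18 -14.37] bub -23.41 t 5.7 OFF lines 1.36 OFF ends 3.59
15.5
```

Emit:
{"name": "servo_tool", "arguments": {"rows": [{"x":0,"y":0,"z":0.02,"rx":0,"ry":0,"rz":-0.5,"gripper":5},{"x":0,"y":0,"z":0.05,"rx":0,"ry":0,"rz":-1.0,"gripper":5},{"x":0,"y":0,"z":0.05,"rx":0,"ry":0,"rz":-1.0,"gripper":5},{"x":0,"y":0,"z":0.05,"rx":0,"ry":0,"rz":-1.0,"gripper":5},{"x":0,"y":0,"z":0.05,"rx":0,"ry":0,"rz":-1.0,"gripper":5}]}}

```text
time: 16.0
tcp_pos: [0.5895, 0.2171, 0.1126]
tcp_rot: [179.9, 0.1, 55.7]
ft_force: [-2.8, -7.0, 1.3]
finger_gap: 0.0161
gripper_force: 45.0
```

Emit:
{"name": "servo_tool", "arguments": {"rows": [{"x":0,"y":0,"z":0,"rx":0,"ry":0,"rz":0,"gripper":5},{"x":0,"y":0,"z":0,"rx":0,"ry":0,"rz":0,"gripper":5},{"x":0,"y":0,"z":0,"rx":0,"ry":0,"rz":0,"gripper":5},{"x":0,"y":0,"z":0,"rx":0,"ry":0,"rz":0,"gripper":5},{"x":0,"y":0,"z":0,"rx":0,"ry":0,"rz":0,"gripper":5}]}}

```text
time: 16.5
tcp_pos: [0.5895, 0.2171, 0.1126]
tcp_rot: [179.9, 0.1, 55.7]
ft_force: [-2.7, -6.8, 0.8]
finger_gap: 0.016
gripper_force: 45.0
```

Emit:
{"name": "servo_tool", "arguments": {"rows": [{"x":0,"y":0,"z":0,"rx":0,"ry":0,"rz":0,"gripper":5},{"x":0,"y":0,"z":0,"rx":0,"ry":0,"rz":0,"gripper":5},{"x":0,"y":0,"z":0,"rx":0,"ry":0,"rz":0,"gripper":5},{"x":0,"y":0,"z":0,"rx":0,"ry":0,"rz":0,"gripper":5},{"x":0,"y":0,"z":0,"rx":0,"ry":0,"rz":0,"gripper":5}]}}

```text
time: 17.0
tcp_pos: [0.5896, 0.2171, 0.1127]
tcp_rot: [179.9, 0.1, 55.7]
ft_force: [-3.1, -6.6, 0.5]
finger_gap: 0.0157
gripper_force: 45.0
```

Emit:
{"name": "servo_tool", "arguments": {"rows": [{"x":0,"y":0,"z":0,"rx":0,"ry":0,"rz":0,"gripper":5},{"x":0,"y":0,"z":0,"rx":0,"ry":0,"rz":0,"gripper":5},{"x":0,"y":0,"z":0,"rx":0,"ry":0,"rz":0,"gripper":5},{"x":0,"y":0,"z":0,"rx":0,"ry":0,"rz":0,"gripper":5},{"x":0,"y":0,"z":0,"rx":0,"ry":0,"rz":0,"gripper":5}]}}

```text
time: 17.5
tcp_pos: [0.5895, 0.2171, 0.1127]
tcp_rot: [179.9, 0.1, 55.7]
ft_force: [-3.4, -6.4, 0.7]
finger_gap: 0.0155
gripper_force: 45.0
```

```bash
python3 b2.py
```

```text
top len 61.75 wid 18.5 ends mid -2.12 lines [-12.56   8.63] bub -2.15 t 1.4 OFF lines -0.19 OFF ends -0.02
scene len 66.0 wid 18.25 ends mid -26.75 lines [-34.99 -13.9 ] bub -25.2 t 5.7 OFF lines -0.76 OFF ends 1.55
17.8
```

Emit:
{"name": "servo_tool", "arguments": {"rows": [{"x":0,"y":0,"z":0,"rx":0,"ry":0,"rz":0,"gripper":30},{"x":0,"y":0,"z":0,"rx":0,"ry":0,"rz":0,"gripper":40},{"x":0,"y":0,"z":0,"rx":0,"ry":0,"rz":0,"gripper":50},{"x":0,"y":0,"z":-1.5,"rx":0,"ry":0,"rz":0,"gripper":50},{"x":0,"y":0,"z":-3.0,"rx":0,"ry":0,"rz":0,"gripper":50}]}}

```text
time: 18.3
tcp_pos: [0.5895, 0.2191, 0.1873]
tcp_rot: [-179.9, 0.0, 55.7]
ft_force: [1.1, 0.9, 0.6]
finger_gap: 0.0489
gripper_force: 0.0
```

Emit:
{"name": "servo_tool", "arguments": {"rows": [{"x":0,"y":0,"z":0,"rx":0,"ry":0,"rz":0,"gripper":20},{"x":0,"y":0,"z":0,"rx":0,"ry":0,"rz":0,"gripper":0},{"x":0,"y":0,"z":0,"rx":0,"ry":0,"rz":0,"gripper":0},{"x":0,"y":0,"z":0,"rx":0,"ry":0,"rz":0,"gripper":0},{"x":0,"y":0,"z":0,"rx":0,"ry":0,"rz":0,"gripper":0}], "force": 10}}

```text
time: 18.8
tcp_pos: [0.5897, 0.2189, 0.1863]
tcp_rot: [-180.0, -0.0, 55.7]
ft_force: [0.1, -0.2, 0.2]
finger_gap: 0.0144
gripper_force: 0.0
```

```bash
python3 b2.py; python3 - <<'E'
from h import *
for n in('top','scene'):
    cams.get_image(n)
    for d in cams.cut_out(n,'pad_top'): print(n,d['uv'],d['confidence'],atz(n,[d['uv']],.138))
rel([.571,.094,.16],81)
E
```

```text
top len 61.25 wid 18.5 ends mid -2.12 lines [-12.57   8.65] bub -2.12 t 1.4 OFF lines -0.16 OFF ends 0.0
scene len 66.0 wid 18.25 ends mid -26.75 lines [-35.01 -13.84] bub -25.25 t 5.7 OFF lines -0.82 OFF ends 1.5
19.1
top [227.4, 172.4] 0.67 [[0.56822079 0.09057586 0.138     ]]
top [273.3, 256.7] 0.67 [[ 0.35354062 -0.03731082  0.138     ]]
top [348.0, 280.4] 0.6 [[ 0.30232867 -0.22555998  0.138     ]]
scene [206.2, 130.2] 0.62 [[ 0.38450875 -0.2034818   0.138     ]]
rel xyz [-4.57  2.18  1.1 ] rot [ 0.01 -0.01 -3.16] t 19.3
```

Emit:
{"name": "servo_tool", "arguments": {"rows": [{"x":-1.2,"y":0.55,"z":0,"rx":0,"ry":0,"rz":-1.0,"gripper":0},{"x":-2.6,"y":1.2,"z":0,"rx":0,"ry":0,"rz":-2.0,"gripper":0},{"x":-4.0,"y":1.9,"z":0.4,"rx":0,"ry":0,"rz":-3.0,"gripper":0},{"x":-4.6,"y":2.2,"z":0.8,"rx":0,"ry":0,"rz":-3.15,"gripper":0},{"x":-4.6,"y":2.2,"z":1.1,"rx":0,"ry":0,"rz":-3.15,"gripper":0}]}}

```text
time: 19.8
tcp_pos: [0.5708, 0.0907, 0.1597]
tcp_rot: [179.9, -0.0, 80.7]
ft_force: [-0.1, 0.8, -0.6]
finger_gap: 0.0008
gripper_force: 0.0
```

Emit:
{"name": "servo_tool", "arguments": {"rows": [{"x":0,"y":0,"z":0,"rx":0,"ry":0,"rz":0,"gripper":0},{"x":0,"y":0,"z":0.2,"rx":0,"ry":0,"rz":0,"gripper":0},{"x":0,"y":0,"z":0.35,"rx":0,"ry":0,"rz":0,"gripper":0},{"x":0,"y":0,"z":0.5,"rx":0,"ry":0,"rz":0,"gripper":0},{"x":0,"y":0,"z":0.6,"rx":0,"ry":0,"rz":0,"gripper":0}]}}

```text
time: 20.3
tcp_pos: [0.571, 0.0937, 0.1447]
tcp_rot: [179.9, -0.1, 80.9]
ft_force: [-0.2, 0.3, 0.0]
finger_gap: 0.0005
gripper_force: 0.0
```

```bash
python3 - <<'E'
from h import *
rel([.570,.093,.139],81)
t=status.get_state();print(t['tcp_pos'],t['finger_gap'],t['ft_force'])
a=cams.get_image('scene')[160:225,250:340]; b=cams.get_image('top')[140:205,190:280]
f=lambda x:cv2.resize(x[:,:,::-1],None,fx=4.4,fy=4.4,interpolation=cv2.INTER_CUBIC)
cv2.imwrite('pics/k.png',np.hstack([f(a),f(b)]))
E
```

```text
rel xyz [-0.03 -0.04  0.23] rot [ 0.01 -0.01 -0.01] t 20.3
[0.5710042  0.09371018 0.14466554] 0.00047869890424538013 [-0.21237513  0.33669737  0.00994844]
```

View pics/k.png

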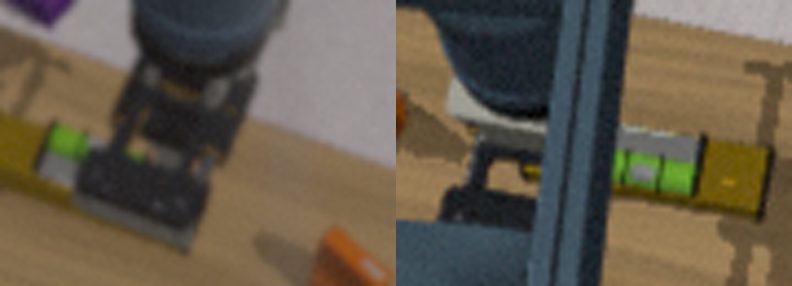

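Emit:
{"name": "servo_tool", "arguments": {"rows": [{"x":0,"y":0,"z":0.1,"rx":0,"ry":0,"rz":0,"gripper":0},{"x":0,"y":0,"z":0.16,"rx":0,"ry":0,"rz":0,"gripper":0},{"x":0,"y":0,"z":0.22,"rx":0,"ry":0,"rz":0,"gripper":0},{"x":0,"y":0,"z":0.24,"rx":0,"ry":0,"rz":0,"gripper":0},{"x":0,"y":0,"z":0.24,"rx":0,"ry":0,"rz":0,"gripper":0}]}}

```text
time: 20.9
tcp_pos: [0.5711, 0.093, 0.139]
tcp_rot: [179.9, -0.1, 80.9]
ft_force: [-0.4, -0.4, 0.4]
finger_gap: 0.0004
gripper_force: 0.2
```

Emit:
{"name": "servo_tool", "arguments": {"rows": [{"x":0,"y":0,"z":0.04,"rx":0,"ry":0,"rz":0,"gripper":0},{"x":0,"y":0,"z":0.08,"rx":0,"ry":0,"rz":0,"gripper":0},{"x":0,"y":0,"z":0.12,"rx":0,"ry":0,"rz":0,"gripper":0},{"x":0,"y":0,"z":0.12,"rx":0,"ry":0,"rz":0,"gripper":0},{"x":0,"y":0,"z":0.12,"rx":0,"ry":0,"rz":0,"gripper":0}]}}

```text
time: 21.4
tcp_pos: [0.5712, 0.093, 0.1366]
tcp_rot: [179.9, -0.1, 80.9]
ft_force: [-1.4, -0.1, 4.3]
finger_gap: 0.0003
gripper_force: 2.6
```

Emit:
{"name": "servo_tool", "arguments": {"rows": [{"x":0,"y":0,"z":0.02,"rx":0,"ry":0,"rz":0,"gripper":0},{"x":0,"y":0,"z":0.04,"rx":0,"ry":0,"rz":0,"gripper":0},{"x":0,"y":0,"z":0.05,"rx":0,"ry":0,"rz":0,"gripper":0},{"x":0,"y":0,"z":0.05,"rx":0,"ry":0,"rz":0,"gripper":0},{"x":0,"y":0,"z":0.05,"rx":0,"ry":0,"rz":0,"gripper":0}]}}

```text
time: 21.9
tcp_pos: [0.5712, 0.093, 0.1356]
tcp_rot: [179.9, -0.1, 80.9]
ft_force: [-2.5, -0.5, 7.2]
finger_gap: 0.0005
gripper_force: 3.5
```

Emit:
{"name": "servo_tool", "arguments": {"rows": [{"x":0,"y":0,"z":0,"rx":0,"ry":0,"rz":0,"gripper":0},{"x":0,"y":0,"z":0,"rx":0,"ry":0,"rz":0,"gripper":0},{"x":0,"y":0,"z":0,"rx":0,"ry":0,"rz":0,"gripper":0},{"x":0,"y":0,"z":0,"rx":0,"ry":0,"rz":0,"gripper":0},{"x":0,"y":0,"z":0,"rx":0,"ry":0,"rz":0,"gripper":0}]}}

```text
time: 22.4
tcp_pos: [0.5712, 0.093, 0.1356]
tcp_rot: [179.9, -0.1, 80.9]
ft_force: [-2.6, 0.2, 6.7]
finger_gap: 0.0004
gripper_force: 3.5
```

Emit:
{"name": "servo_tool", "arguments": {"rows": [{"x":0,"y":0,"z":0,"rx":0,"ry":0,"rz":0,"gripper":0},{"x":0,"y":0,"z":0,"rx":0,"ry":0,"rz":0,"gripper":0},{"x":0,"y":0,"z":0,"rx":0,"ry":0,"rz":0,"gripper":0},{"x":0,"y":0,"z":0,"rx":0,"ry":0,"rz":0,"gripper":0},{"x":0,"y":0,"z":0,"rx":0,"ry":0,"rz":0,"gripper":0}]}}

```text
time: 22.9
tcp_pos: [0.5712, 0.093, 0.1357]
tcp_rot: [179.8, -0.1, 80.9]
ft_force: [-1.5, 0.2, 7.0]
finger_gap: 0.0003
gripper_force: 3.5
```

```bash
python3 - <<'E'
from h import *
im=cams.get_image('top').astype(float)
# visible vial part: lines and bubble near cols 240-258, compare with axis sampled profile
ax=np.array([np.cos(np.radians(80.9)),np.sin(np.radians(80.9)),0]);c=np.cross([0,0,1],ax)
ctr=atz('top',[[245,177.5]],.139)[0]; s=np.arange(-.04,.025,.001); P=[]
for dt in np.linspace(-.01,.006,9):
    uv=proj('top',np.array([ctr+ax*(x)+c*(dt-.0017) for x in s])).astype('float32')
    P.append(cv2.remap(im.astype('float32'),uv[None],None,cv2.INTER_CUBIC)[0])
P=np.array(P)
for i in range(12,len(s),1): print(round(s[i]*1e3),P[:,i,1].min().round(),P[:,i,2].max().round(),P[:,i,1].mean().round())
E
```

```text
-28 109.0 106.0 149.0
-27 105.0 102.0 147.0
-26 105.0 101.0 146.0
-25 106.0 100.0 145.0
-24 106.0 101.0 144.0
-23 106.0 102.0 144.0
-22 106.0 104.0 144.0
-21 106.0 103.0 144.0
-20 106.0 103.0 144.0
-19 107.0 103.0 145.0
-18 108.0 105.0 145.0
-17 110.0 106.0 145.0
-16 109.0 105.0 141.0
-15 107.0 103.0 130.0
-14 102.0 100.0 112.0
-13 84.0 96.0 96.0
-12 72.0 94.0 94.0
-11 79.0 95.0 106.0
-10 89.0 99.0 123.0
-9 100.0 103.0 134.0
-8 107.0 118.0 136.0
-7 108.0 132.0 135.0
-6 107.0 140.0 134.0
-5 108.0 143.0 132.0
-4 109.0 140.0 131.0
-3 110.0 135.0 130.0
-2 109.0 131.0 129.0
-1 108.0 127.0 129.0
0 107.0 124.0 129.0
1 106.0 126.0 130.0
2 105.0 123.0 130.0
3 105.0 116.0 130.0
4 106.0 106.0 131.0
5 104.0 104.0 130.0
6 99.0 103.0 124.0
7 95.0 102.0 112.0
8 83.0 102.0 101.0
9 73.0 103.0 101.0
10 79.0 105.0 114.0
11 98.0 105.0 130.0
12 105.0 106.0 138.0
13 100.0 102.0 129.0
14 86.0 89.0 107.0
15 58.0 73.0 80.0
16 37.0 59.0 57.0
17 35.0 49.0 42.0
18 31.0 46.0 35.0
19 29.0 45.0 34.0
20 31.0 45.0 35.0
21 32.0 45.0 36.0
22 31.0 44.0 35.0
23 31.0 44.0 34.0
24 32.0 47.0 35.0
```

```bash
python3 -c "
from cell import workorder
print(workorder.sign_off())"
```

```text
the job is handed in; nothing more can be done
None
```

The job is handed in: the yellow level lies flat along the shelf, the knob is turned until the bubble is centred between the lines to within about 0.5 mm, and the arm is still pressing the pad at about 7 N; the hand-in gave no verdict.

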